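# Snap the card clip onto the sprung reading rod

## Robot

A 6-joint arm with a two-finger parallel gripper is mounted at the origin on the work surface. World frame = base frame: x ahead of the robot, y to its left, z up, the work surface at z = 0. Lengths are in m, angles in rad, forces in N, time in s.
With the tool pointing down it reaches from about 0.3 to 0.875 m from the base axis. Payload 6.4 kg.
Tool frame: the origin (TCP) lies at the very end of the fingers, on their centre line; the grasp point (between the pads) lies 19 mm behind it (ctrl.hold_point_z is the distance from the TCP to the grasp point, in m); y points along the fingers, x is the direction in which the jaws open and shut, and the axes are right-handed (so a half turn about y gives the same grasp; the last joint's range is limited). The gripper opens to 85 mm and grips with 20 to 120 N. Pads are 22 mm wide; open, the fingers measure 114 mm over their backs; the gripper's body (76 mm by 85 mm) begins 54 mm behind the grasp point. The pads swing forward as they close: fully open they stand 13 mm farther back than shut.
Start: joints at [-1.398, 0.181, 1.607, -0, 1.354, -0.206], TCP at [0.213, -0.534, 0.231] pointing down, gripper open.
Joint ranges: [-2.99, 2.99], [-0.89, 2.07], [0.3, 2.58], [-1.14, 4.28], [0, 2.63], [-3.12, 3.12]. Speed limits (rad/s): [2.57, 2.57, 3.01, 3.14, 3.14, 3.14].

## Interface

Orientations are given as a unit quaternion [w, x, y, z].
In Python, from bench import ctrl, imaging gives the robot as it stands.
- The arm moves only by the shell command python3 -m jog 'ROWS'. ROWS is JSON, a list of rows, each a list of 3 entries, a list of its own where there are three numbers: the shift along the tool's x, y, z in cm, then the turn, a rotation vector about the tool's x, y, z in rad, then the finger opening in cm, from 0 to 8.54. A call has 1 to 12 rows; each row shifts and turns the pose as measured when the row begins, along the tool's axes as they then stand; what a row does not reach is not made up. A row lasts 1/12 s, in which the tool goes at most 41.7 mm and 7.16 degrees, less where a joint would pass 70% of its speed; a pose out of reach is approached as far as the arm can. A call is refused whole if a number of a shift passes 4.17 or a number of a turn 0.125, either way. A call with a gripper value outside its range is refused whole. The fingers move at their own pace and stop on an object; the grip force is fixed at half the most. Time passes only in rows, so rows that do not move let the fingers close. It gives the time, the measured TCP pose, the force and the opening at its end, in the units of the state.
- ctrl.get_obs(): the state, without advancing time (a new reading comes with each control period).
- imaging.camera(name): name is "scene" or "top" or "wrist"; returns a dict with "frame" (480x640x3 uint8, red, green, blue), "depth" (480x640 float32, m along the optical axis (not along the pixel's ray), 0 where there is no reading), "K" (3x3 intrinsics, pixels), "R" (3x3) and "t" (3): a world point X has camera coordinates R X + t. Camera axes: x right, y down, z forward; pixel columns grow to the right and rows downward; lengths in m; the calibration is good to about 2 mm. The wrist camera is an equidistant fisheye: a pixel r from the principal point sees the ray r / f radians off the axis. A picture is of the moment at which its call begins.
- ctrl.hand_in(): hands the job in, once; it reports no verdict.
The state is a dict: "time_s": time; "q": joint angles; "dq": joint speeds; "joint_efforts": joint torques, N m; "eef_pos": TCP position; "eef_rot": TCP orientation; "wrist_force": force on the tool from outside, world axes, zero at the start; "torque": the same for the moment, N m; "opening": opening from 0.0 (shut) to 1.0 (fully open).
Only numpy, scipy, OpenCV 4.12 (cv2) and the standard library are available. Lean on these libraries where they do the work, as an engineer would, in place of code of your own. Each camera call takes 0.05 s, during which the arm holds its last target. There are 200 camera calls.

## Task

Pick up the ivory card clip and, on the bare stretch of the reading rod between its black drum and its brass collar and a few centimetres short of the collar, press it straight down until its arms snap past the rod and it sits fully home; the rod gives on its springs, but do not push it to the bottom of its travel. Then, with the clip staying upright on the rod, slide it gently along until it rests against the collar without shifting the collar, and let go. Leave everything else where it is.

Things in the scene. Friction and masses are not known exactly. Their poses are not given: they have to be found in the camera images.
- clip: Loose ivory plastic card clip, 60 g, standing on its two sprung arms. Origin: centre of its underside; z up, y along its open bore (28 mm long). Arms z 0 to 26 mm: mouth 22 mm wide in x at the bottom, narrowing to 11 mm at the lips at z 11 mm. Bridge 34 x 28 mm in x, y at z 25 to 33 mm, then an upright grip block on top, to z 67 mm. A half turn about z makes no difference.
- clip_grip (a point): Centre of the clip's upright grip block, 50 mm above the clip's origin: 24 mm wide in the clip's x, 12 mm thick in y, 34 mm high. Grip it across its 12 mm thickness; fingertips can bear on the bridge below it.
- clip_bore (a point): Centre of the clip's bore, 17 mm above its origin; fully home it lies on the rod's axis (bridge's underside, 8 mm above it, on top of the rod). The bore runs 14 mm to either side of it along y. Pressing the clip on takes roughly 9 to 13 N, so the rod sinks some 15 to 20 mm; when the arms pass the widest point the rod jumps up into the bore and the force drops by a third to a half. It then slides with a few newtons of friction.
- stand: Fixed stand. Origin: centre of the underside of its wooden base, 70 x 300 x 12 mm, long along its y. Two slotted metal posts at y = +-135 mm, 96 mm high, 33 mm wide, carry the rod's ends on springs: the rod sinks straight down about 1 mm per 0.65 N, 27 mm at most (about 18 N), and comes back up when unloaded.
- rod_mid (a point): Middle of the steel reading rod, on its axis, with the stand's axes; it moves with the rod. The rod runs along y, 16 mm in diameter, its axis 90 mm above the table when unloaded. A black drum 40 mm in diameter sits on it from y = -122 to -100 mm; the rod is bare from there to the collar.
- collar_face (a point): Centre, on the rod's axis, of the collar's face that looks towards the drum (-y); stand's axes. The brass collar, 26 mm in diameter, 14 mm long, lies on the +y side of it, clamped on the rod by friction: it slips if pushed along with more than about 14 N. With the clip against it, the clip's bore centre is 14 mm from this point towards -y.
- trial_frame: Dented nickel trial frame lying flat, 137 mm in y by 65 mm in x, at most 12 mm high. Origin below the middle of its two rings. Bystander; on the table it may change places with the clip.
- lens_a: Yellowed lens in a steel rim, 39 mm across, 4 mm high; origin below its centre. Bystander.
- lens_b: The same as lens_a. Bystander.
- ruler: Ivory plastic pupil ruler, 24 x 160 x 4 mm, long along its y; origin below its centre. Bystander.
- screwdriver: Screwdriver 130 mm long, lying along its x. Bystander.
- bottle: Amber bottle, 38 mm in diameter, 85 mm high; origin at its underside. Bystander.
Mind the look-alikes: they are no part of the job. What is shaped like the clip but purple or turquoise is not meant.

How it is judged:
On the way:
1. the clip is snapped fully home on the rod, with at least 12 mm of bare rod left between it and the collar, on the drum's side (x of clip_bore in the frame of rod_mid between -0.002 and 0.002 m and z of clip_bore in the frame of rod_mid between -0.002 and 0.002 m and angle between the y axis of clip and the y axis of rod_mid, either way round below 0.12 rad and y of clip_bore in the frame of collar_face between -0.16 and -0.026 m), for 0.2 s.
At the end, for the whole second after the job is handed in: The clip is home on the rod (bore centre within 2 mm of the rod's axis across and in height, lined up within 0.12 rad, upright within 0.2 rad), against the drum-side face of the collar (gap under 2.5 mm), released and at rest; the collar is within 3 mm of where it was at the start (x of clip_bore in the frame of rod_mid between -0.002 and 0.002 m and z of clip_bore in the frame of rod_mid between -0.002 and 0.002 m and angle between the y axis of clip and the y axis of rod_mid, either way round below 0.12 rad and y of clip_bore in the frame of collar_face between -0.0165 and -0.0115 m and angle between clip's own z axis and vertical below 0.2 rad and distance of collar_face from where it was at the start of the episode below 0.003 m and linear speed of clip below 0.02 m/s); the robot touches nothing.
It fails at once if the rod is pushed down to the bottom of its springs (more than 25 mm of their 27) (z of rod_mid in the frame of stand below 0.065 m).
It fails at once if a bystander (trial frame, a lens, ruler, screwdriver or bottle) is shifted by more than 20 mm (distance of any of trial_frame, lens_a, lens_b, ruler, screwdriver, bottle from where it was at the start of the episode above 0.02 m).
It also fails if it takes over 64 s, if anything falls off the work surface, if the arm or the gripper's body presses on something with over 40 N, if the wrist force passes 120 N, or if a joint passes its speed limit or range.

## Working session

There is one attempt and no reset: what is moved stays moved. The work goes in short steps, Python scripts to look and compute and a shell command to move; the robot and the scene stay as the last step left them, time stands still between calls to the robot, and variables do not carry over. Pictures are saved under pics/ and viewed, about 8 in all and at most 12, crops included, and the job is handed in when it is done.

```bash
ls; mkdir -p pics; python3 - <<'E'
from bench import ctrl, imaging
import cv2,numpy as np,pickle
print(ctrl.get_obs(), ctrl.hold_point_z)
d={}
for n in("scene","top"):
    c=imaging.camera(n);d[n]=c
    cv2.imwrite(f"pics/{n}0.png",c["frame"][:,:,::-1]);print(n,c["K"],c["R"],c["t"])
pickle.dump(d,open("c0.pkl","wb"))
E
```

```text
pics
{'time_s': 0.0, 'q': array([-1.39831391e+00,  1.81533091e-01,  1.60798781e+00,  3.72069073e-05,
        1.35380450e+00, -2.06306585e-01]), 'dq': array([-2.53622141e-04,  1.17500477e-03, -1.58136784e-04, -9.05184070e-06,
       -9.19047602e-04,  1.12362394e-03]), 'joint_efforts': array([ 3.01652335e-04, -4.44881415e+01, -3.51326430e+01, -2.27512246e-04,
        9.16419842e-03, -8.80264395e-06]), 'eef_pos': array([ 0.21256138, -0.53368627,  0.23039839]), 'eef_rot': array([ 0.5856389 , -0.58474014,  0.39734584, -0.39651271]), 'wrist_force': array([-0.79460524,  0.55153336, -0.09032192]), 'torque': array([-0.00548609, -0.03959173, -0.04567858]), 'opening': 1.0019453541857621} 0.0187
scene [[483.55417581   0.         316.3629266 ]
 [  0.         483.55417581 246.4188982 ]
 [  0.           0.           1.        ]] [[ 0.31074576  0.9503861  -0.01425911]
 [ 0.66209816 -0.22719956 -0.71414731]
 [-0.68195535  0.21247732 -0.69985019]] [-0.14782352 -0.33552104  1.36527583]
top [[603.16098606   0.         312.18546189]
 [  0.         603.16098606 243.43369633]
 [  0.           0.           1.        ]] [[-0.00442938 -0.99997805 -0.0049265 ]
 [-0.98368975  0.00524302 -0.17979707]
 [ 0.17981895  0.00404975 -0.98369139]] [-0.01570362  0.57742654  1.01425639]
```

View pics/scene0.png

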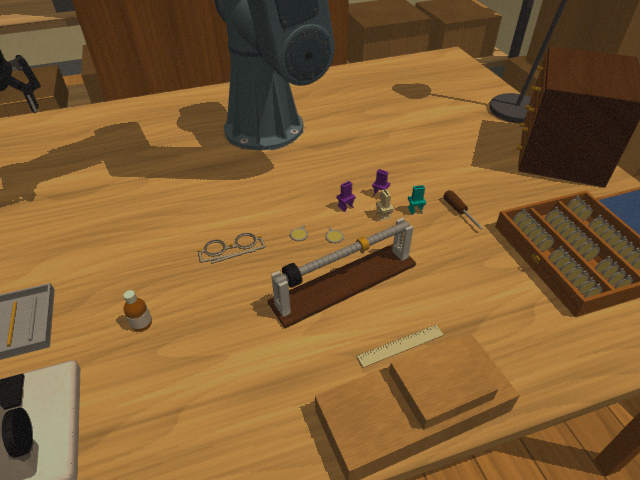

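View pics/top0.png

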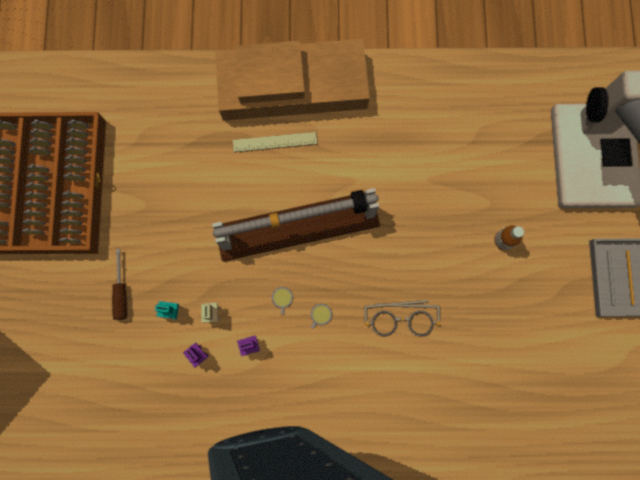

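Ivory clip candidates: ivory at scene (385,205) / top (209,313); purple at scene (346,197) and (381,183); turquoise at scene (417,200). Only the ivory one fits. I'll confirm it in one crop and measure the clip and the rod.

```bash
cat > h.py <<'E'
import numpy as np,cv2
def cloud(c):
    K,R,t=c["K"],c["R"],c["t"];d=c["depth"].astype(float)
    v,u=np.mgrid[:480,:640]
    P=np.stack([(u-K[0,2])/K[0,0]*d,(v-K[1,2])/K[1,1]*d,d],-1)
    return (P-t)@R
def rect(P):
    (c,s,a)=cv2.minAreaRect((P[:,:2]*1000).astype(np.float32));return np.round(c,1),np.round(s,1),round(a,1)
E
python3 - <<'E'
import pickle,cv2,numpy as np
from h import *
d=pickle.load(open("c0.pkl","rb"))
ims=[]
boxes={"scene":((365,190,405,222),(260,215,425,330)),"top":((196,298,224,328),(205,180,390,265))}
for n,c in d.items():
    P=cloud(c);hsv=cv2.cvtColor(c["frame"],cv2.COLOR_RGB2HSV)
    x0,y0,x1,y1=boxes[n][0];Q=P[y0:y1,x0:x1];H=hsv[y0:y1,x0:x1]
    m=(Q[...,2]>.045)&(Q[...,2]<.08);print(n,"grip",m.sum(),rect(Q[m]),Q[m].max(0),np.median(Q[m],0))
    m=(Q[...,2]>.06)&(Q[...,2]<.08);print(" top",m.sum(),m.any() and rect(Q[m]))
    m=(Q[...,2]>.008)&(Q[...,2]<.08);print(" all",m.sum(),rect(Q[m]))
    x0,y0,x1,y1=boxes[n][1];Q=P[y0:y1,x0:x1];H=hsv[y0:y1,x0:x1];z=Q[...,2]
    m=(z>.085)&(z<.13);print(" rod",m.sum(),rect(Q[m]))
    b=m&(H[...,0]>14)&(H[...,0]<30)&(H[...,1]>140)&(H[...,2]>90);print(" brass",b.sum(),b.any() and rect(Q[b]),np.round(np.median(Q[b],0),4), np.round(np.percentile(z[b],[5,50,95]),4))
    k=m&(H[...,2]<60)&(z>.095);print(" drum",k.sum(),rect(Q[k]),z[k].max())
    r=m&~b&(z<.1)&(z>.092)
    l=cv2.fitLine((Q[r][:,:2]*1000).astype(np.float32),cv2.DIST_HUBER,0,.01,.01).ravel();print(" line",l,np.degrees(np.arctan2(l[1],l[0])),r.sum(),np.percentile(z[r],[50,95]))
    x0,y0,x1,y1=boxes[n][0];ims.append(cv2.resize(c["frame"][y0-20:y1+20,x0-40:x1+40],(600,300 if n=="scene" else 300),interpolation=cv2.INTER_CUBIC))
cv2.imwrite("pics/crop.png",np.vstack(ims)[:,:,::-1])
E
```

```text
scene grip 113 (array([459.9, 162.5]), array([28.5, 12.1]), 7.3) [0.47366191 0.16985361 0.06837759] [0.46506029 0.16020118 0.0592748 ]
 top 53 (array([461.1, 163.2]), array([25.8, 11. ]), 4.7)
 all 331 (array([428.2, 166. ]), array([ 30.7, 101. ]), 86.1)
 rod 1682 (array([622.6,   9.2]), array([ 38.3, 290.8]), 12.2)
 brass 111 (array([627.9,  -3.2]), array([ 31.4, 201.7]), 11.6) [0.6205 0.0463 0.0985] [0.0857 0.0985 0.1034]
 drum 232 (array([645.9, -99.5]), array([36.9, 21.5]), 13.1) 0.11157862692213884
 line [ 2.1986616e-01 -9.7553003e-01  6.2468524e+02  6.8940215e+00] -77.29883 1036 [0.09612362 0.09859237]
top grip 131 (array([458.3, 163.3]), array([24.2, 11.9]), 0.4) [0.47041773 0.16915963 0.0717053 ] [0.45814258 0.16200624 0.06592355]
 top 111 (array([458.3, 163.3]), array([11.7, 24.2]), 90.0)
 all 330 (array([458.2, 163.5]), array([33.8, 27.7]), 1.0)
 rod 1971 (array([620.3,   9.2]), array([ 39.3, 290.5]), 11.6)
 brass 106 (array([631.5, -27.1]), array([ 24.9, 166. ]), 14.3) [0.6107 0.0459 0.1009] [0.0957 0.1009 0.104 ]
 drum 274 (array([ 641.9, -100.3]), array([37.4, 23.7]), 13.4) 0.11360105129639009
 line [ 2.1335685e-01 -9.7697431e-01  6.1689752e+02  1.6500900e+01] -77.68085 1374 [0.09617353 0.09919079]
```

View pics/crop.png

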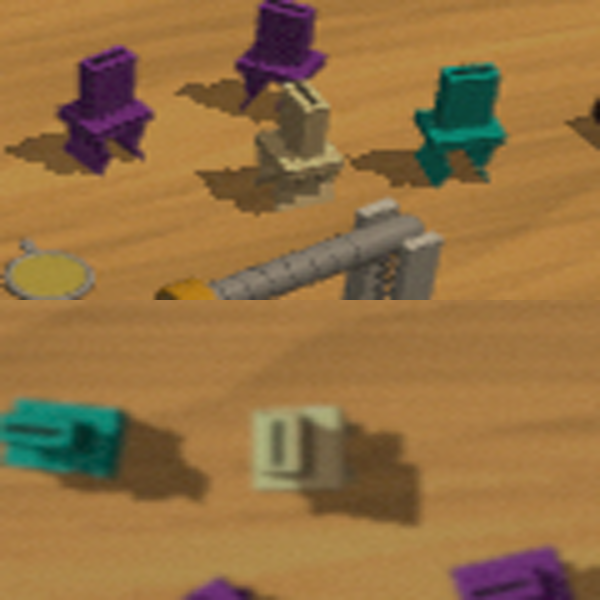

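The crop confirms it: the ivory clip stands between the turquoise and purple ones, with its broad grip face along world x. Next I'll fit the rod axis and collar face and work out the move.

```bash
python3 - <<'E'
import pickle,cv2,numpy as np
from scipy.optimize import least_squares
from scipy.spatial.transform import Rotation as Ro
from bench import ctrl
from h import *
d=pickle.load(open("c0.pkl","rb"))
boxes={"scene":(260,215,425,330),"top":(205,180,390,265)}
for n,c in d.items():
    P=cloud(c);hsv=cv2.cvtColor(c["frame"],cv2.COLOR_RGB2HSV)
    x0,y0,x1,y1=boxes[n];Q=P[y0:y1,x0:x1].reshape(-1,3);H=hsv[y0:y1,x0:x1].reshape(-1,3)
    u=np.array([-.215,.9766]);w=np.array([.9766,.215])
    a=Q[:,:2]@u;s=Q[:,:2]@w;z=Q[:,2]
    br=(z>.09)&(z<.107)&(H[:,0]>17)&(H[:,0]<30)&(H[:,1]>175)&(abs(s-.607)<.03)&(abs(a+.13+.0)>0)
    print(n,"brass along",np.round(np.percentile(a[br],[0,3,10,25,50,75,90,97,100]),4),br.sum())
    ac=np.median(a[br])
    m=(z>.086)&(z<.1)&(a>ac-.16)&(a<ac-.02)&(abs(s-.6195*.9766-.0165*.215)<.013)
    f=lambda p:np.hypot(s[m]-p[0]-p[1]*(a[m]+.1),z[m]-p[2])-.008
    r=least_squares(f,[.61,0,.09],loss="soft_l1",f_scale=.001);print(" axis s,slope,z",r.x,m.sum())
    for aa in np.arange(-.2,.12,.01): pass
    # collar extents: height profile
    for lo in np.arange(ac-.02,ac+.02,.002):
        k=(a>=lo)&(a<lo+.002)&(abs(s-r.x[0])<.01)&(z>.07);print((round(lo*1e3),round(np.percentile(z[k],90)*1e3,1)) if k.any() else None,end=" ")
    print()
o=ctrl.get_obs();R=Ro.from_quat(o["eef_rot"],scalar_first=True);print(R.as_matrix().round(4))
# want tool x along +-world y rotated by 1deg (clip y)
for sg in(1,-1):
    x=sg*np.array([-np.sin(np.radians(1)),np.cos(np.radians(1)),0]);zt=np.array([0,0,-1.]);y=np.cross(zt,x)
    T=Ro.from_matrix(np.c_[x,y,zt]);print("turn",(R.inv()*T).as_rotvec(), "shift", T.inv().apply(np.array([.4585,.163,.13])-o["eef_pos"]), R.inv().apply(np.array([.4585,.163,.13])-o["eef_pos"]))
E
```

```text
scene brass along [-0.0952 -0.0943 -0.0936 -0.0917 -0.0885 -0.0848 -0.0826 -0.0808 -0.0796] 89
 axis s,slope,z [ 0.60777546 -0.0026984   0.08962226] 542
(-109, np.float64(97.0)) (-107, np.float64(99.7)) (-105, np.float64(98.7)) (-103, np.float64(98.6)) (-101, np.float64(98.0)) (-99, np.float64(97.7)) (-97, np.float64(97.2)) (-95, np.float64(101.8)) (-93, np.float64(102.3)) (-91, np.float64(103.3)) (-89, np.float64(102.4)) (-87, np.float64(102.7)) (-85, np.float64(103.7)) (-83, np.float64(101.8)) (-81, np.float64(101.6)) (-79, np.float64(97.6)) (-77, np.float64(98.7)) (-75, np.float64(97.1)) (-73, np.float64(96.9)) (-71, np.float64(97.5)) (-69, np.float64(97.7)) 
top brass along [-0.2401 -0.1438 -0.0909 -0.0892 -0.0865 -0.0837 -0.0818 -0.0812 -0.0804] 88
 axis s,slope,z [0.60772666 0.00313194 0.08970114] 625
(-107, np.float64(99.2)) (-105, np.float64(99.4)) (-103, np.float64(98.7)) (-101, np.float64(99.3)) (-99, np.float64(99.8)) (-97, np.float64(98.8)) (-95, np.float64(102.4)) (-93, np.float64(103.8)) (-91, np.float64(104.2)) (-89, np.float64(103.6)) (-87, np.float64(102.3)) (-85, np.float64(103.7)) (-83, np.float64(103.5)) (-81, np.float64(102.7)) (-79, np.float64(99.3)) (-77, np.float64(97.4)) (-75, np.float64(100.2)) (-73, np.float64(97.8)) (-71, np.float64(98.8)) (-69, np.float64(100.0)) (-67, np.float64(100.6)) 
[[ 3.698e-01 -3.000e-04  9.291e-01]
 [-9.291e-01  1.600e-03  3.698e-01]
 [-1.600e-03 -1.000e+00  3.000e-04]]
turn [-0.37154993 -2.02514577 -2.02506137] shift [0.69234473 0.25805769 0.10045288] [-0.55624966  0.10148352  0.48612055]
turn [-1.55217991  0.28477572  0.28225188] shift [-0.69234473 -0.25805769  0.10045288] [-0.55624966  0.10148352  0.48612055]
```

Tool y is the approach axis. Moving towards the clip at height first, with the gripper half closed.

```bash
python3 -m jog '[[[-3,0,2.6],[0,0,0],4.5],[[-3,0,2.6],[0,0,0],4.5],[[-3,0,2.6],[0,0,0],4.5],[[-3,0,2.6],[0,0,0],4.5],[[-3,0,2.6],[0,0,0],4.5],[[-3,0,2.6],[0,0,0],4.5],[[-3,0,2.6],[0,0,0],4.5],[[-3,0,2.6],[0,0,0],4.5],[[-3,0,2.6],[0,0,0],4.5],[[-3,0,2.6],[0,0,0],4.5],[[-3,0,2.6],[0,0,0],4.5],[[-3,0,2.6],[0,0,0],4.5]]'
cat > go.py <<'E'
import sys,numpy as np
from scipy.spatial.transform import Rotation as Ro
from bench import ctrl
# args: x y z heading_deg(tool x). prints remaining shift (cm, tool axes, current frame), turn
x,y,z,h=map(float,sys.argv[1:5]);o=ctrl.get_obs();R=Ro.from_quat(o["eef_rot"],scalar_first=True)
a=np.radians(h);X=np.array([np.cos(a),np.sin(a),0]);Y=np.array([0,0,-1.])
T=Ro.from_matrix(np.c_[X,Y,np.cross(X,Y)]);dp=np.array([x,y,z])-o["eef_pos"]
print("t",round(o["time_s"],2),"pos",o["eef_pos"].round(4),"F",o["wrist_force"].round(2),"tq",o["torque"].round(2),"op_mm",round(o["opening"]*85.4,1))
print("shift now-frame",(R.inv().apply(dp)*100).round(2),"target-frame",(T.inv().apply(dp)*100).round(2),"turn",(R.inv()*T).as_rotvec().round(4))
E
python3 go.py .4585 .163 .13 -89
```

```text
time_s: 1.1
eef_pos: [0.3704, -0.0695, 0.226]
eef_rot: [0.584, -0.58, 0.404, -0.399]
wrist_force: [1.1, -0.9, -0.1]
opening: 0.53
t 1.1 pos [ 0.3704 -0.0695  0.226 ] F [ 1.15 -0.91 -0.07] tq [-0.02 -0.07 -0.04] op_mm 45.3
shift now-frame [-18.54   9.75  16.48] target-frame [-23.1    9.6    9.21] turn [ 0.0007  0.3455 -0.0075]
```

```bash
python3 -m jog '[[[0,0,0],[0,0.115,0],4.5],[[0,0,0],[0,0.115,0],4.5],[[0,0,0],[0,0.115,-0.007],4.5],[[-3.3,1,1.3],[0,0,0],4.5],[[-3.3,1,1.3],[0,0,0],4.5],[[-3.3,1,1.3],[0,0,0],4.5],[[-3.3,1,1.3],[0,0,0],4.5],[[-3.3,1,1.3],[0,0,0],4.5],[[-3.3,1,1.3],[0,0,0],4.5],[[-3.3,1,1.3],[0,0,0],4.5]]'
python3 go.py .4585 .163 .13 -89; python3 - <<'E'
from bench import imaging
import cv2
for n in ("wrist",):
    c=imaging.camera(n);cv2.imwrite(f"pics/{n}1.png",c["frame"][:,:,::-1])
E
```

```text
time_s: 1.93
eef_pos: [0.4617, 0.179, 0.1544]
eef_rot: [0.503, -0.501, 0.496, -0.5]
wrist_force: [1.6, -0.5, 0.4]
opening: 0.527
t 1.93 pos [0.4617 0.179  0.1544] F [ 1.63 -0.54  0.41] tq [ 0.02  0.01 -0.04] op_mm 45.0
shift now-frame [ 1.6   2.44 -0.35] target-frame [ 1.6   2.44 -0.35] turn [-0.0049 -0.0094  0.002 ]
```

View pics/wrist1.png

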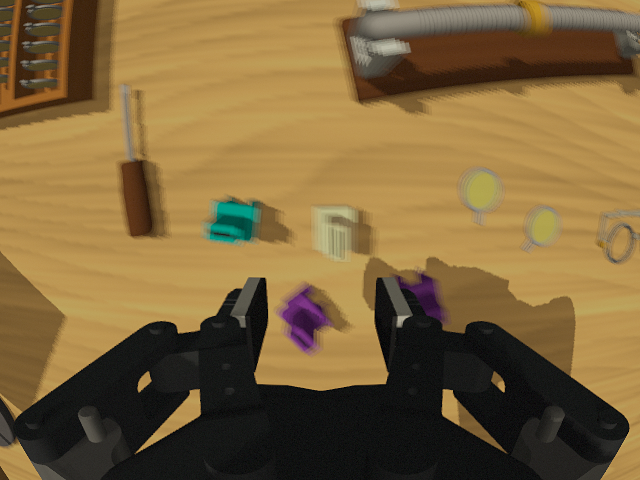

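The wrist view shows the ivory clip at (335,232), with the purple ones beside the fingers at (305,320) and (425,295). I'll centre over it, then measure from the wrist depth.

```bash
python3 -m jog '[[[1.6,1.5,-0.35],[-0.005,-0.009,0],4.5],[[0,0,0],[0,0,0],4.5],[[0,0,0],[0,0,0],4.5],[[0,0,0],[0,0,0],4.5]]'
cat > wr.py <<'E'
import numpy as np,cv2
from bench import imaging
def wcloud(c):
    K,R,t=c["K"],c["R"],c["t"];d=c["depth"].astype(float);v,u=np.mgrid[:480,:640]
    x=(u-K[0,2])/K[0,0];y=(v-K[1,2])/K[1,1];r=np.hypot(x,y)+1e-9;k=np.tan(np.minimum(r,1.5))/r
    return (np.stack([x*k*d,y*k*d,d],-1)-t)@R
E
python3 - <<'E'
from wr import *; from h import rect
c=imaging.camera("wrist");P=wcloud(c);H=cv2.cvtColor(c["frame"],cv2.COLOR_RGB2HSV)
near=(abs(P[...,0]-.4585)<.04)&(abs(P[...,1]-.163)<.03)&(c["depth"]>0)
for lo,hi in((.06,.075),(.024,.04),(.01,.075)):
    m=near&(P[...,2]>lo)&(P[...,2]<hi)
    print(lo,m.sum(),m.any() and (rect(P[m]),np.percentile(P[m],[2,50,98],axis=0).round(4).tolist()))
E
python3 go.py .4585 .163 .036 -89
```

```text
time_s: 2.32
eef_pos: [0.457, 0.1716, 0.134]
eef_rot: [-0.505, 0.508, -0.496, 0.491]
wrist_force: [0.6, -0.0, -0.3]
opening: 0.525
0.06 852 ((array([458. , 165.5]), array([24.3, 12. ]), 1.5), [[0.4467, 0.1597, 0.0621], [0.459, 0.1657, 0.0672], [0.4697, 0.1716, 0.0686]])
0.024 1258 ((array([458. , 165.6]), array([33.9, 27.9]), 2.6), [[0.4422, 0.1518, 0.0277], [0.4635, 0.1685, 0.0332], [0.4747, 0.1792, 0.0353]])
0.01 2259 ((array([458. , 165.6]), array([33.9, 27.9]), 2.6), [[0.4429, 0.1521, 0.0307], [0.4622, 0.1662, 0.0342], [0.4745, 0.1789, 0.0684]])
t 2.37 pos [0.4573 0.1716 0.1344] F [-0.18 -0.13 -0.02] tq [-0.04  0.    0.04] op_mm 45.0
shift now-frame [0.88 9.84 0.17] target-frame [0.86 9.84 0.1 ] turn [ 0.0073  0.0078 -0.0015]
```

```bash
python3 -m jog '[[[0.7,1.5,0.1],[0.007,0,0],4.5],[[0,2,0],[0,0,0],4.5],[[0,2,0],[0,0,0],4.5],[[0,1.5,0],[0,0,0],4.5],[[0,0,0],[0,0,0],4.5],[[0,0,0],[0,0,0],4.5]]'
python3 go.py .4583 .1648 .036 -88.5
```

```text
time_s: 2.87
eef_pos: [0.4649, 0.1629, 0.0701]
eef_rot: [0.509, -0.5, 0.492, -0.499]
wrist_force: [-0.2, 0.2, 0.9]
opening: 0.525
t 2.87 pos [0.4649 0.1629 0.0701] F [-0.23  0.24  0.87] tq [-0.01 -0.04  0.05] op_mm 44.9
shift now-frame [-0.19  3.4  -0.71] target-frame [-0.21  3.41 -0.66] turn [-0.0154 -0.0082 -0.003 ]
```

```bash
python3 -m jog '[[[-0.2,0.8,-0.6],[-0.015,-0.008,-0.003],4.5],[[0,0,0],[0,0,0],4.5],[[0,0,0],[0,0,0],4.5]]'
python3 go.py .4583 .1648 .036 -88.5; python3 go.py .4583 .1648 .036 -88.5
```

```text
time_s: 3.12
eef_pos: [0.4607, 0.1648, 0.0647]
eef_rot: [0.507, -0.505, 0.493, -0.495]
wrist_force: [1.0, 0.4, 0.6]
opening: 0.527
t 3.12 pos [0.4607 0.1648 0.0647] F [0.97 0.36 0.6 ] tq [ 0.04 -0.04  0.08] op_mm 45.0
shift now-frame [-0.01  2.87 -0.25] target-frame [-0.01  2.87 -0.24] turn [-0.0039 -0.0008 -0.    ]
t 3.12 pos [0.4607 0.1648 0.0647] F [0.97 0.36 0.6 ] tq [ 0.04 -0.04  0.08] op_mm 45.0
shift now-frame [-0.01  2.87 -0.25] target-frame [-0.01  2.87 -0.24] turn [-0.0039 -0.0008 -0.    ]
```

```bash
python3 -m jog '[[[0,1,-0.25],[-0.004,0,0],4],[[0,1,0],[0,0,0],4],[[0,0.8,0],[0,0,0],4],[[0,0,0],[0,0,0],4],[[0,0,0],[0,0,0],4]]'
python3 go.py .4583 .1648 .036 -88.5
```

```text
time_s: 3.53
eef_pos: [0.4592, 0.1651, 0.0354]
eef_rot: [0.507, -0.506, 0.493, -0.494]
wrist_force: [1.0, 0.4, 0.2]
opening: 0.469
t 3.53 pos [0.4592 0.1651 0.0354] F [1.01 0.39 0.17] tq [0.   0.01 0.01] op_mm 40.1
shift now-frame [ 0.03 -0.06 -0.09] target-frame [ 0.03 -0.06 -0.09] turn [-0.0027 -0.0003 -0.0003]
```

```bash
python3 -m jog '[[[0,0,0],[0,0,0],0.4],[[0,0,0],[0,0,0],0.4],[[0,0,0],[0,0,0],0.4],[[0,0,0],[0,0,0],0.4],[[0,0,0],[0,0,0],0.4],[[0,0,0],[0,0,0],0.4],[[0,0,0],[0,0,0],0.4],[[0,0,0],[0,0,0],0.4],[[0,0,0],[0,0,0],0.4]]'
python3 go.py .4583 .1648 .036 -88.5
```

```text
time_s: 4.28
eef_pos: [0.4594, 0.1651, 0.0357]
eef_rot: [0.507, -0.506, 0.493, -0.494]
wrist_force: [-0.3, -0.4, -0.4]
opening: 0.132
t 4.28 pos [0.4594 0.1651 0.0357] F [-0.29 -0.36 -0.36] tq [-0.01  0.02  0.01] op_mm 11.3
shift now-frame [ 0.03 -0.04 -0.11] target-frame [ 0.03 -0.03 -0.11] turn [-0.0028 -0.0003 -0.0003]
```

```bash
python3 -m jog '[[[0,-1,0],[0,0,0],0.4],[[0,-3,0],[0,0,0],0.4],[[0,-3,0],[0,0,0],0.4],[[0,-3,0],[0,0,0],0.4],[[0,-3,0],[0,0,0],0.4],[[0,-1.5,0],[0,-0.1,0],0.4],[[0,0,0],[0,-0.1,0],0.4],[[0,0,0],[0,0,0],0.4],[[0,0,0],[0,0,0],0.4]]'
python3 go.py .6234 -.0051 .18 -77.6
```

```text
time_s: 5.03
eef_pos: [0.4578, 0.165, 0.193]
eef_rot: [0.555, -0.553, 0.438, -0.44]
wrist_force: [0.2, -1.2, -0.6]
opening: 0.13
t 5.03 pos [0.4578 0.165  0.193 ] F [ 0.16 -1.19 -0.57] tq [-0.    0.03 -0.01] op_mm 11.1
shift now-frame [20.35  1.35 12.21] target-frame [20.17  1.3  12.52] turn [-0.0036  0.0147  0.0003]
```

```bash
python3 -m jog '[[[1.5,0,1],[-0.003,0.014,0],0.4],[[3.2,0,2],[0,0,0],0.4],[[3.2,0,2],[0,0,0],0.4],[[3.2,0,2],[0,0,0],0.4],[[3.2,0,2],[0,0,0],0.4],[[3.2,0,2],[0,0,0],0.4],[[2,0,1.2],[0,0,0],0.4],[[0.7,0,0.4],[0,0,0],0.4],[[0,0,0],[0,0,0],0.4],[[0,0,0],[0,0,0],0.4]]'
python3 go.py .6234 -.0051 .18 -77.6
```

```text
time_s: 5.87
eef_pos: [0.6232, -0.0124, 0.1844]
eef_rot: [-0.543, 0.548, -0.455, 0.445]
wrist_force: [-0.7, 1.2, -0.9]
opening: 0.133
t 5.87 pos [ 0.6232 -0.0124  0.1844] F [-0.69  1.24 -0.92] tq [-0.04 -0.03  0.01] op_mm 11.4
shift now-frame [-0.71  0.44  0.17] target-frame [-0.71  0.44  0.18] turn [ 0.0136 -0.025  -0.0062]
```

```bash
python3 -m jog '[[[-0.8,0,0.2],[0.014,-0.025,-0.006],0.4],[[0,0,0],[0,0,0],0.4],[[0,0,0],[0,0,0],0.4]]'
python3 go.py .6234 -.0051 .18 -77.6
cat > look.py <<'E'
import sys,numpy as np,cv2,pickle
from bench import imaging,ctrl
from h import *; from wr import wcloud
o=ctrl.get_obs();tp=o["eef_pos"];u=np.array([-.215,.9766]);w=np.array([.9766,.215])
d={}
for n in("scene","top","wrist"):
    c=imaging.camera(n);d[n]=c;P=(wcloud if n=="wrist" else cloud)(c);H=cv2.cvtColor(c["frame"],cv2.COLOR_RGB2HSV)
    iv=(H[...,0]>15)&(H[...,0]<35)&(H[...,1]>30)&(H[...,1]<135)&(H[...,2]>70)&(c["depth"]>0)
    m=iv&(np.linalg.norm(P[...,:2]-tp[:2],axis=-1)<.04)&(abs(P[...,2]-tp[2]+.02)<.03)
    Q=P[m];a=Q[:,:2]@u;s=Q[:,:2]@w;z=Q[:,2]
    pc=lambda v:(np.percentile(v,[2,50,98])*1e3).round(1)
    print(n,m.sum(),m.sum()>5 and ("a",pc(a),"s",pc(s),"z",pc(z),rect(Q)))
pickle.dump(d,open(sys.argv[1]+".pkl","wb"))
print("tcp a,s,z",(tp[:2]@u).round(4),(tp[:2]@w).round(4),tp[2])
S=d["scene"]["frame"][150:350,230:470];cv2.imwrite(f"pics/{sys.argv[1]}.png",np.hstack([cv2.resize(S,(480,400),interpolation=cv2.INTER_CUBIC),cv2.resize(d["wrist"]["frame"],(320,400))[:, :]])[:,:,::-1])
E
python3 look.py l1
```

```text
time_s: 6.12
eef_pos: [0.6206, 0.0001, 0.1832]
eef_rot: [0.552, -0.552, 0.443, -0.441]
wrist_force: [-0.6, -0.2, -1.0]
opening: 0.129
t 6.12 pos [6.206e-01 1.000e-04 1.832e-01] F [-0.64 -0.23 -1.05] tq [-0.03  0.03 -0.04] op_mm 11.0
shift now-frame [0.57 0.32 0.16] target-frame [0.57 0.32 0.16] turn [ 0.0015  0.0034 -0.0019]
scene 363 ('a', array([-149. , -140.1, -122.4]), 's', array([593.1, 616.8, 623.7]), 'z', array([149.2, 175.1, 191.4]), (array([621.7,  -1.3]), array([35.5, 29.1]), 12.3))
top 144 ('a', array([-147.5, -133.4, -120.5]), 's', array([588.1, 592.6, 598.8]), 'z', array([147.8, 180.6, 192.3]), (array([608.5,  -3.4]), array([12. , 27.8]), 10.3))
wrist 2243 ('a', array([-146.3, -133. , -119.6]), 's', array([615. , 618. , 622.9]), 'z', array([150.8, 181.5, 192.3]), (array([631.3,   2.7]), array([12.1, 34.1]), 12.2))
tcp a,s,z -0.1333 0.6061 0.18319652147929835
```

View pics/l1.png

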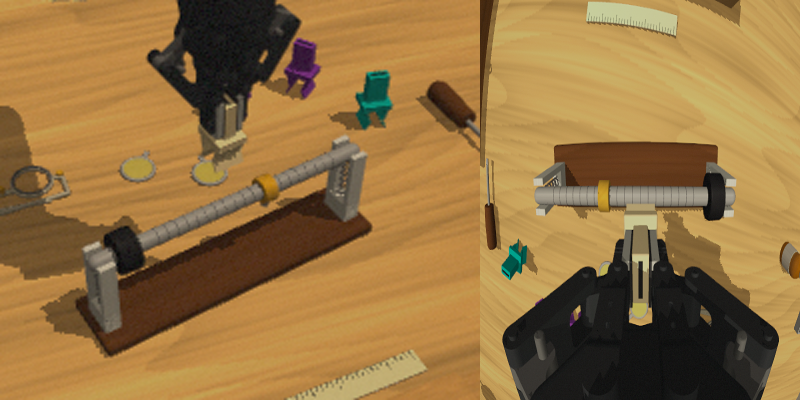

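The clip hangs upright in the jaws at crop (225,135) and in the wrist at (640,220), next to the rod with the collar at (265,188). I'll compare clip and rod inside each camera to cancel calibration error.

```bash
cat > rel.py <<'E'
import sys,pickle,numpy as np,cv2
from scipy.optimize import least_squares
from h import *; from wr import wcloud
d=pickle.load(open(sys.argv[1]+".pkl","rb"))
u=np.array([-.215,.9766]);w=np.array([.9766,.215])
for n,c in d.items():
    P=(wcloud if n=="wrist" else cloud)(c);H=cv2.cvtColor(c["frame"],cv2.COLOR_RGB2HSV).reshape(-1,3)
    P=P.reshape(-1,3);a=P[:,:2]@u;s=P[:,:2]@w;z=P[:,2];ok=(c["depth"].ravel()>0)&(abs(s-.6077)<.016)&(z>.06)
    br=ok&(z<.108)&(H[:,0]>17)&(H[:,0]<30)&(H[:,1]>175)&(abs(a+.088)<.02)
    for lo,hi in((-.2,-.155),(-.12,-.1),(-.075,-.03)):
        m=ok&(z>.084)&(z<.1005)&(a>lo)&(a<hi)&(H[:,1]<90)
        if m.sum()<20: continue
        r=least_squares(lambda p:np.hypot(s[m]-p[0],z[m]-p[1])-.008,[.608,.09],loss="soft_l1",f_scale=.001)
        print(n,(lo,hi),"rod s,z mm",(r.x*1e3).round(1),m.sum())
    print(n,"brass a mm",(np.percentile(a[br],[2,10,50,90,98])*1e3).round(1) if br.any() else None,br.sum())
E
python3 rel.py l1
```

```text
scene (-0.2, -0.155) rod s,z mm [607.8  89.8] 193
scene (-0.12, -0.1) rod s,z mm [607.8  89.6] 78
scene (-0.075, -0.03) rod s,z mm [608.2  89.5] 166
scene brass a mm [-94.  -93.3 -88.5 -82.1 -81.1] 104
top (-0.2, -0.155) rod s,z mm [606.5  89.5] 40
top (-0.12, -0.1) rod s,z mm [607.1  89.6] 103
top (-0.075, -0.03) rod s,z mm [606.9  89.8] 88
top brass a mm [-91.7 -90.9 -86.6 -82.  -81.2] 80
wrist (-0.2, -0.155) rod s,z mm [607.2  90.4] 1551
wrist (-0.12, -0.1) rod s,z mm [607.2  90.5] 718
wrist (-0.075, -0.03) rod s,z mm [607.2  90.4] 1487
wrist brass a mm [-92.1 -91.4 -85.7 -80.  -78.7] 836
```

```bash
python3 -m jog '[[[0.55,0,0.2],[0.0015,0.003,-0.002],0.4],[[0,1.5,0],[0,0,0],0.4],[[0,1.5,0],[0,0,0],0.4],[[0,1,0],[0,0,0],0.4],[[0,0,0],[0,0,0],0.4],[[0,0,0],[0,0,0],0.4]]'
python3 go.py .6227 -.0042 .13 -77.6
```

```text
time_s: 6.77
eef_pos: [0.6267, -0.0061, 0.145]
eef_rot: [0.552, -0.55, 0.441, -0.445]
wrist_force: [0.3, -0.8, -0.6]
opening: 0.129
t 6.77 pos [ 0.6267 -0.0061  0.145 ] F [ 0.33 -0.76 -0.59] tq [-0.05 -0.05 -0.01] op_mm 11.0
shift now-frame [-0.28  1.5  -0.35] target-frame [-0.27  1.5  -0.35] turn [-0.0059  0.0004  0.0036]
```

```bash
python3 -m jog '[[[-0.2,0.4,-0.35],[-0.006,0,0.003],0.4],[[0,0,0],[0,0,0],0.4],[[0,0.3,0],[0,0,0],0.4],[[0,0.3,0],[0,0,0],0.4],[[0,0,0],[0,0,0],0.4]]'
python3 go.py .6227 -.0042 .13 -77.6
```

```text
time_s: 7.18
eef_pos: [0.6237, -0.0054, 0.1364]
eef_rot: [0.551, -0.551, 0.442, -0.444]
wrist_force: [0.4, 0.9, -0.2]
opening: 0.13
t 7.18 pos [ 0.6237 -0.0054  0.1364] F [ 0.41  0.87 -0.25] tq [-0.03  0.02 -0.01] op_mm 11.1
shift now-frame [-0.14  0.64 -0.08] target-frame [-0.14  0.64 -0.08] turn [-0.002  -0.      0.0016]
```

```bash
python3 -m jog '[[[-0.05,0,-0.1],[-0.002,0,0.0016],0.4],[[0,0.3,0],[0,0,0],0.4],[[0,0.3,0],[0,0,0],0.4],[[0,0,0],[0,0,0],0.4],[[0,0,0],[0,0,0],0.4]]'
python3 go.py .6227 -.0042 .13 -77.6; python3 look.py l2;python3 rel.py l2
```

```text
time_s: 7.6
eef_pos: [0.623, -0.0051, 0.1304]
eef_rot: [0.551, -0.551, 0.443, -0.443]
wrist_force: [-1.0, -0.2, -0.4]
opening: 0.128
t 7.6 pos [ 0.623  -0.0051  0.1304] F [-1.05 -0.23 -0.44] tq [-0.02 -0.02 -0.04] op_mm 10.9
shift now-frame [-0.09  0.04 -0.01] target-frame [-0.09  0.04 -0.01] turn [-0.0009  0.0001  0.0003]
scene 523 ('a', array([-176.2, -146.3, -102.7]), 's', array([596.7, 616.1, 624.4]), 'z', array([ 89.1, 103. , 138.1]), (array([627.2,  -5. ]), array([31.4, 78. ]), 0.7))
top 260 ('a', array([-167.1, -130.5, -100.5]), 's', array([589.6, 601.6, 613.1]), 'z', array([ 92.3,  99. , 136.5]), (array([616.4,  -2.4]), array([25.4, 71.2]), 13.4))
wrist 4744 ('a', array([-176.8, -138.5, -101.1]), 's', array([602. , 614.8, 623.6]), 'z', array([ 91.6,  98.6, 138.5]), (array([627.6,  -4. ]), array([24.2, 79.8]), 12.7))
tcp a,s,z -0.1389 0.6073 0.13042107608421877
scene (-0.2, -0.155) rod s,z mm [607.8  89.6] 187
scene (-0.12, -0.1) rod s,z mm [607.9  89.6] 77
scene (-0.075, -0.03) rod s,z mm [607.8  89.7] 161
scene brass a mm [-94.5 -93.4 -89.  -82.9 -80.7] 103
top (-0.2, -0.155) rod s,z mm [607.3  89.7] 56
top (-0.12, -0.1) rod s,z mm [607.6  89.9] 102
top (-0.075, -0.03) rod s,z mm [607.6  89.8] 37
top brass a mm [-91.4 -90.5 -86.9 -82.4 -81.2] 60
wrist (-0.2, -0.155) rod s,z mm [607.2  90.4] 2515
wrist (-0.12, -0.1) rod s,z mm [607.2  90.4] 1140
wrist (-0.075, -0.03) rod s,z mm [607.2  90.4] 2085
wrist brass a mm [-92.1 -91.8 -86.1 -80.  -78.8] 1314
```

View pics/l2.png

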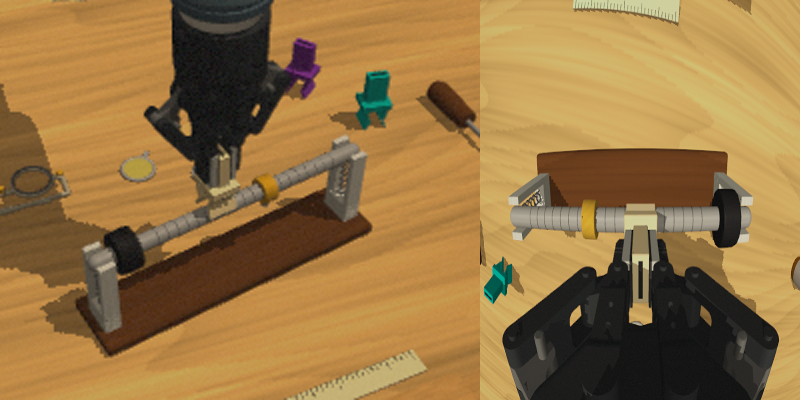

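The clip straddles the rod at crop (222,200), about 30 mm short of the collar at (265,188). Now I'll press down in small steps, watching the force.

```bash
python3 -m jog '[[[0,0.3,0],[0,0,0],0.4],[[0,0.3,0],[0,0,0],0.4],[[0,0,0],[0,0,0],0.4]]'; python3 go.py .6227 -.0045 .126 -77.6
python3 -m jog '[[[0,0.3,0],[0,0,0],0.4],[[0,0.3,0],[0,0,0],0.4],[[0,0,0],[0,0,0],0.4]]'; python3 go.py .6227 -.0045 .126 -77.6
```

```text
time_s: 8.0
eef_pos: [0.6233, -0.0052, 0.1244]
eef_rot: [0.551, -0.551, 0.442, -0.444]
wrist_force: [0.4, -0.1, -0.1]
opening: 0.126
t 8.0 pos [ 0.6233 -0.0052  0.1244] F [ 0.36 -0.15 -0.1 ] tq [ 0.01  0.06 -0.02] op_mm 10.7
shift now-frame [-0.08 -0.16 -0.04] target-frame [-0.08 -0.16 -0.04] turn [-0.0017  0.      0.0007]
time_s: 8.25
eef_pos: [0.6237, -0.0052, 0.1181]
eef_rot: [0.552, -0.551, 0.442, -0.444]
wrist_force: [-0.6, 1.4, 1.7]
opening: 0.124
t 8.25 pos [ 0.6237 -0.0052  0.1181] F [-0.65  1.39  1.69] tq [ 0.01  0.05 -0.05] op_mm 10.6
shift now-frame [-0.09 -0.79 -0.08] target-frame [-0.09 -0.79 -0.08] turn [-0.0025  0.0001  0.001 ]
```

```bash
python3 -m jog '[[[0,0.3,-0.05],[-0.002,0,0.001],0.4],[[0,0.3,0],[0,0,0],0.4],[[0,0,0],[0,0,0],0.4]]'; python3 go.py .6227 -.0045 .126 -77.6
python3 -m jog '[[[0,0.3,-0.04],[0,0,0],0.4],[[0,0.3,0],[0,0,0],0.4],[[0,0,0],[0,0,0],0.4]]'; python3 go.py .6227 -.0045 .126 -77.6
```

```text
time_s: 8.5
eef_pos: [0.624, -0.0054, 0.113]
eef_rot: [0.552, -0.551, 0.442, -0.444]
wrist_force: [-1.9, 0.4, 5.0]
opening: 0.127
t 8.5 pos [ 0.624  -0.0054  0.113 ] F [-1.91  0.39  4.99] tq [0.1  0.24 0.  ] op_mm 10.9
shift now-frame [-0.12 -1.3  -0.1 ] target-frame [-0.12 -1.3  -0.1 ] turn [-0.002   0.0001  0.0006]
time_s: 8.75
eef_pos: [0.6242, -0.0056, 0.1088]
eef_rot: [0.552, -0.551, 0.442, -0.444]
wrist_force: [-2.5, 0.3, 6.3]
opening: 0.132
t 8.75 pos [ 0.6242 -0.0056  0.1088] F [-2.49  0.34  6.32] tq [0.09 0.53 0.01] op_mm 11.3
shift now-frame [-0.14 -1.72 -0.11] target-frame [-0.14 -1.72 -0.12] turn [-0.0032  0.0003  0.0012]
```

```bash
python3 -m jog '[[[0,0.25,-0.12],[-0.003,0,0.001],0.4],[[0,0.3,-0.1],[0,0,0],0.4],[[0,0,0],[0,0,0],0.4]]'; python3 go.py .6227 -.0045 .126 -77.6
```

```text
time_s: 9.0
eef_pos: [0.6242, -0.0057, 0.1067]
eef_rot: [0.552, -0.55, 0.441, -0.444]
wrist_force: [-3.2, 0.5, 8.9]
opening: 0.13
t 9.0 pos [ 0.6242 -0.0057  0.1067] F [-3.24  0.5   8.88] tq [ 0.09  0.67 -0.02] op_mm 11.1
shift now-frame [-0.15 -1.93 -0.11] target-frame [-0.15 -1.93 -0.12] turn [-0.0053  0.0004  0.0012]
```

```bash
python3 -m jog '[[[0,0.25,-0.08],[-0.003,0,0.001],0.4],[[0,0.25,0],[0,0,0],0.4],[[0,0,0],[0,0,0],0.4]]'; python3 go.py .6227 -.0045 .126 -77.6
```

```text
time_s: 9.25
eef_pos: [0.6244, -0.0057, 0.1052]
eef_rot: [0.552, -0.55, 0.442, -0.444]
wrist_force: [-3.8, 0.8, 9.3]
opening: 0.132
t 9.25 pos [ 0.6244 -0.0057  0.1052] F [-3.83  0.83  9.27] tq [ 0.04  0.79 -0.03] op_mm 11.2
shift now-frame [-0.16 -2.08 -0.13] target-frame [-0.16 -2.08 -0.14] turn [-0.0044  0.0009  0.001 ]
```

```bash
python3 -m jog '[[[0.05,0.2,-0.3],[-0.005,0,0.001],0.4],[[0,0.2,-0.3],[-0.005,0,0],0.4]]'; python3 go.py .6227 -.0045 .126 -77.6
```

```text
time_s: 9.42
eef_pos: [0.6229, -0.0065, 0.1052]
eef_rot: [0.552, -0.55, 0.442, -0.444]
wrist_force: [5.2, 5.0, 8.2]
opening: 0.13
t 9.42 pos [ 0.6229 -0.0065  0.1052] F [5.15 4.98 8.25] tq [ 0.9  -1.05  0.  ] op_mm 11.1
shift now-frame [-0.2  -2.08  0.04] target-frame [-0.2  -2.08  0.03] turn [-0.0046  0.0006  0.0008]
```

```bash
python3 -m jog '[[[0,0.4,0.05],[-0.004,0,0],0.4],[[0,0.4,0],[0,0,0],0.4]]'; python3 go.py .6227 -.0045 .126 -77.6
```

```text
time_s: 9.58
eef_pos: [0.625, -0.0061, 0.1009]
eef_rot: [0.552, -0.551, 0.441, -0.444]
wrist_force: [-6.3, -0.8, 11.5]
opening: 0.13
t 9.58 pos [ 0.625  -0.0061  0.1009] F [-6.25 -0.79 11.49] tq [ 0.    1.42 -0.05] op_mm 11.1
shift now-frame [-0.2  -2.51 -0.18] target-frame [-0.2  -2.51 -0.19] turn [-0.0043  0.001   0.0018]
```

```bash
python3 -m jog '[[[0.05,0.25,-0.25],[-0.004,0,0],0.4],[[0,0.2,-0.05],[0,0,0],0.4]]'; python3 go.py .6227 -.0045 .126 -77.6
```

```text
time_s: 9.75
eef_pos: [0.6244, -0.0068, 0.0997]
eef_rot: [0.552, -0.551, 0.441, -0.445]
wrist_force: [-2.8, -0.7, 10.2]
opening: 0.133
t 9.75 pos [ 0.6244 -0.0068  0.0997] F [-2.79 -0.7  10.17] tq [ 0.02  0.55 -0.06] op_mm 11.3
shift now-frame [-0.25 -2.63 -0.1 ] target-frame [-0.26 -2.63 -0.12] turn [-0.0052  0.0014  0.0029]
```

```bash
python3 -m jog '[[[0.1,0.3,-0.2],[-0.005,0.001,0.002],0.4],[[0,0.3,-0.1],[0,0,0],0.4]]'; python3 go.py .6227 -.0045 .126 -77.6
```

```text
time_s: 9.92
eef_pos: [0.6241, -0.0077, 0.0968]
eef_rot: [0.553, -0.55, 0.441, -0.445]
wrist_force: [-1.0, 0.7, 7.6]
opening: 0.127
t 9.92 pos [ 0.6241 -0.0077  0.0968] F [-0.96  0.69  7.61] tq [0.23 0.32 0.  ] op_mm 10.9
shift now-frame [-0.34 -2.92 -0.06] target-frame [-0.34 -2.92 -0.07] turn [-0.0062  0.0005  0.0013]
```

Force dropped from 11.5 to 7.6 N: it has snapped on. Next: raise gently to unload the rod, and check.

```bash
python3 -m jog '[[[0.05,-0.3,0],[-0.006,0,0.001],0.4],[[0,-0.3,0],[0,0,0],0.4],[[0,-0.3,0],[0,0,0],0.4],[[0,0,0],[0,0,0],0.4],[[0,0,0],[0,0,0],0.4]]'; python3 go.py .6227 -.0075 .1087 -77.6; python3 look.py l3; python3 rel.py l3
```

```text
time_s: 10.33
eef_pos: [0.6243, -0.0077, 0.1069]
eef_rot: [0.551, -0.551, 0.443, -0.443]
wrist_force: [-0.7, 0.1, 1.6]
opening: 0.134
t 10.33 pos [ 0.6243 -0.0077  0.1069] F [-0.68  0.07  1.6 ] tq [ 0.02  0.03 -0.02] op_mm 11.5
shift now-frame [-0.05 -0.18 -0.15] target-frame [-0.05 -0.18 -0.15] turn [-0.0007  0.0008 -0.    ]
scene 461 ('a', array([-179.1, -147.7, -105.8]), 's', array([598.2, 616.6, 625.2]), 'z', array([ 73.5,  95.9, 115.2]), (array([627.8,  -7.3]), array([31.6, 78.1]), 0.6))
top 218 ('a', array([-169.5, -134.2, -103.5]), 's', array([590.3, 599.6, 611. ]), 'z', array([ 74. ,  97.6, 113.8]), (array([616.1,  -4.1]), array([22.6, 69.8]), 6.8))
wrist 5304 ('a', array([-179.9, -141.7, -103.6]), 's', array([602.6, 614.8, 624.3]), 'z', array([ 74.5,  96.8, 114.6]), (array([628.8,  -6.7]), array([24.3, 79.8]), 12.3))
tcp a,s,z -0.1417 0.608 0.10694092395417581
scene (-0.2, -0.155) rod s,z mm [607.9  88.6] 191
scene (-0.12, -0.1) rod s,z mm [607.8  89. ] 77
scene (-0.075, -0.03) rod s,z mm [607.9  88.5] 166
scene brass a mm [-94.  -93.5 -88.2 -81.9 -80.6] 101
top (-0.2, -0.155) rod s,z mm [608.   88.9] 45
top (-0.12, -0.1) rod s,z mm [607.5  89. ] 81
top brass a mm [-91.5 -90.8 -86.5 -82.4 -81.2] 46
wrist (-0.2, -0.155) rod s,z mm [607.2  89.3] 2923
wrist (-0.12, -0.1) rod s,z mm [607.2  89.3] 1415
wrist (-0.075, -0.03) rod s,z mm [607.2  89.3] 2426
wrist brass a mm [-92.1 -91.7 -86.4 -80.1 -78.7] 1634
```

View pics/l3.png

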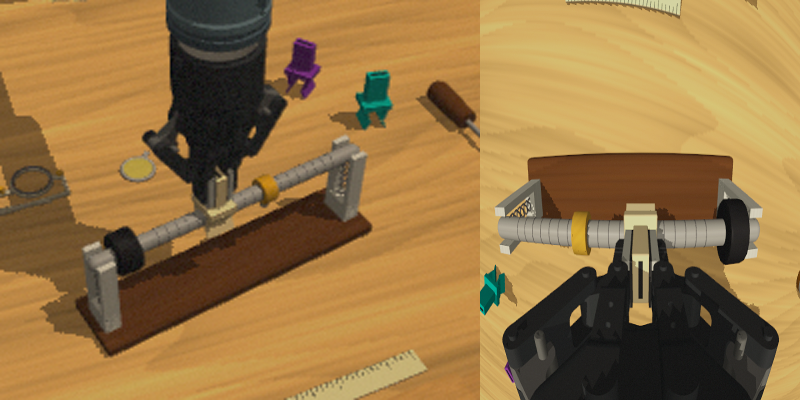

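The clip sits home at crop (217,212), bridge on the rod top, about 33 mm of travel to the collar. Now slide towards the collar (tool −x).

```bash
python3 -m jog '[[[-0.4,0,-0.05],[0,0,0],0.4],[[-0.5,0,0],[0,0,0],0.4],[[-0.5,0,0],[0,0,0],0.4],[[-0.5,0,0],[0,0,0],0.4],[[-0.3,0,0],[0,0,0],0.4],[[0,0,0],[0,0,0],0.4]]'; python3 go.py .6163 .0247 .1075 -77.6
```

```text
time_s: 10.98
eef_pos: [0.6198, 0.0125, 0.1069]
eef_rot: [-0.55, 0.552, -0.441, 0.445]
wrist_force: [-0.2, -3.4, 1.4]
opening: 0.133
t 10.98 pos [0.6198 0.0125 0.1069] F [-0.16 -3.36  1.35] tq [-0.62 -0.16 -0.02] op_mm 11.4
shift now-frame [-1.26 -0.07 -0.08] target-frame [-1.26 -0.06 -0.08] turn [-0.0023 -0.0001  0.0056]
```

```bash
python3 -m jog '[[[-0.4,0,-0.05],[-0.002,0,0.005],0.4],[[-0.4,0,0],[0,0,0],0.4],[[-0.2,0,0],[0,0,0],0.4]]'; python3 go.py .6163 .0247 .1075 -77.6
```

```text
time_s: 11.23
eef_pos: [0.6175, 0.0229, 0.1071]
eef_rot: [0.551, -0.551, 0.443, -0.444]
wrist_force: [0.6, -4.7, 0.6]
opening: 0.131
t 11.23 pos [0.6175 0.0229 0.1071] F [ 0.56 -4.7   0.56] tq [-0.66 -0.12 -0.05] op_mm 11.2
shift now-frame [-0.2  -0.04 -0.08] target-frame [-0.2  -0.04 -0.08] turn [-0.0013 -0.      0.0008]
```

```bash
python3 -m jog '[[[-0.2,0,-0.02],[0,0,0.002],0.4]]'; python3 go.py .6163 .0247 .1075 -77.6;  python3 look.py l4; python3 rel.py l4|grep brass
```

```text
time_s: 11.32
eef_pos: [0.6169, 0.0251, 0.1071]
eef_rot: [0.552, -0.55, 0.443, -0.443]
wrist_force: [1.7, -3.5, 1.1]
opening: 0.13
t 11.32 pos [0.6169 0.0251 0.1071] F [ 1.7  -3.55  1.11] tq [-0.65 -0.27  0.01] op_mm 11.1
shift now-frame [ 0.03 -0.04 -0.07] target-frame [ 0.03 -0.04 -0.07] turn [-0.0015  0.0002 -0.0012]
scene 393 ('a', array([-145.8, -116.4,  -70.2]), 's', array([597.7, 617.5, 625.3]), 'z', array([ 73.7,  96.5, 115.5]), (array([620.9,  25.1]), array([77.4, 33.6]), 87.1))
top 135 ('a', array([-121. , -102.5,  -69.2]), 's', array([590. , 595.1, 607.7]), 'z', array([ 74.1, 103.6, 114.8]), (array([604.5,  36.5]), array([14.6, 53.6]), 3.4))
wrist 4496 ('a', array([-146.5, -113. ,  -69.7]), 's', array([602.3, 617. , 624.3]), 'z', array([ 75. ,  97.4, 115.5]), (array([621.3,  26.1]), array([24.7, 80. ]), 12.0))
tcp a,s,z -0.1081 0.6079 0.10713735384189514
scene brass a mm [-93.7 -91.4 -86.9 -81.6 -80.5] 70
top brass a mm [-92.  -90.8 -86.  -81.6 -80.8] 53
wrist brass a mm [-91.6 -90.2 -83.8 -79.4 -78.5] 1299
```

Not touching yet; 1.5–2 mm steps until the force rises.

```bash
python3 -m jog '[[[-0.12,0,-0.03],[-0.001,0,-0.001],0.4]]'; python3 go.py .6163 .0247 .1075 -77.6
```

```text
time_s: 11.55
eef_pos: [0.6166, 0.0265, 0.1072]
eef_rot: [0.552, -0.551, 0.443, -0.443]
wrist_force: [2.6, -3.4, 0.5]
opening: 0.131
t 11.55 pos [0.6166 0.0265 0.1072] F [ 2.56 -3.36  0.46] tq [-0.59 -0.44 -0.01] op_mm 11.2
shift now-frame [ 0.17 -0.03 -0.06] target-frame [ 0.17 -0.03 -0.06] turn [-0.0011 -0.0001 -0.001 ]
```

```bash
python3 -m jog '[[[-0.12,0,-0.03],[0,0,0],0.4]]'; python3 go.py .6163 .0247 .1075 -77.6
```

```text
time_s: 11.63
eef_pos: [0.6165, 0.0269, 0.1074]
eef_rot: [0.551, -0.551, 0.442, -0.444]
wrist_force: [2.3, -7.6, 0.6]
opening: 0.132
t 11.63 pos [0.6165 0.0269 0.1074] F [ 2.26 -7.61  0.64] tq [-1.26 -0.51 -0.04] op_mm 11.2
shift now-frame [ 0.21 -0.01 -0.06] target-frame [ 0.21 -0.01 -0.06] turn [-0.0018  0.      0.0007]
```

Force rose to 7.6 N while the motion stalled, so it is likely touching the collar. A look up close.

```bash
python3 -m jog '[[[0,0,0],[0,0,0],0.4]]'; python3 go.py .6163 .0247 .1075 -77.6;python3 look.py l5; python3 rel.py l5|grep brass; python3 - <<'E'
import pickle,cv2,numpy as np
d=pickle.load(open("l5.pkl","rb"))
a=cv2.resize(d["wrist"]["frame"][215:315,230:380],(780,400)[:2] and (600,400),interpolation=cv2.INTER_CUBIC)
b=cv2.resize(d["scene"]["frame"][210:290,300:420],(300,200),interpolation=cv2.INTER_CUBIC)
b=cv2.copyMakeBorder(b,0,0,0,300,cv2.BORDER_CONSTANT)
cv2.imwrite("pics/z5.png",np.vstack([a,b])[:,:,::-1])
E
```

```text
time_s: 11.72
eef_pos: [0.6165, 0.0268, 0.1075]
eef_rot: [0.551, -0.551, 0.442, -0.444]
wrist_force: [0.7, -2.7, 0.5]
opening: 0.131
t 11.72 pos [0.6165 0.0268 0.1075] F [ 0.66 -2.71  0.51] tq [-0.22 -0.18  0.03] op_mm 11.2
shift now-frame [ 0.2  -0.   -0.06] target-frame [ 0.2  -0.   -0.06] turn [-0.0018 -0.0001  0.001 ]
scene 406 ('a', array([-143.9, -115.5,  -69.6]), 's', array([596.9, 617.3, 625.4]), 'z', array([ 74.2,  96.5, 116.3]), (array([620.7,  26.7]), array([32.7, 78.9]), 2.3))
top 125 ('a', array([-117. , -100.9,  -67.5]), 's', array([589.8, 595.2, 607.7]), 'z', array([ 75.5, 104. , 115.1]), (array([603.2,  39.3]), array([51.7, 12.6]), 87.6))
wrist 4580 ('a', array([-144.8, -110.9,  -68. ]), 's', array([601.9, 615.6, 624.2]), 'z', array([ 75.2,  97.6, 115.4]), (array([621. ,  27.8]), array([24.5, 79.9]), 12.1))
tcp a,s,z -0.1064 0.6078 0.10746343498940161
scene brass a mm [-91.6 -88.7 -85.2 -81.4 -80.3] 53
top brass a mm [-90.7 -89.3 -85.2 -81.6 -80.6] 48
wrist brass a mm [-90.7 -89.4 -83.4 -79.3 -78.4] 1160
```

View pics/z5.png

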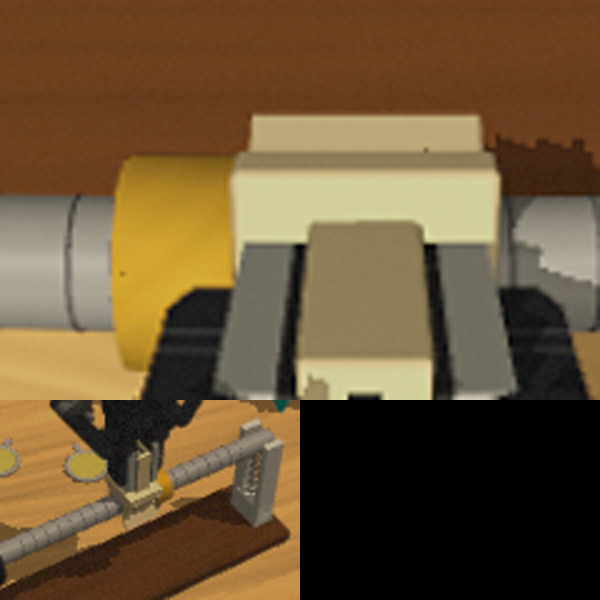

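```bash
python3 -m jog '[[[-0.12,0,-0.02],[0,0,0],0.4]]'; python3 go.py .6163 .0247 .1075 -77.6;python3 - <<'E'
import pickle,numpy as np,cv2
from bench import imaging
from h import *; from wr import wcloud
u=np.array([-.215,.9766]);w=np.array([.9766,.215])
d={n:pickle.load(open("l3.pkl","rb"))[n] for n in("scene","top","wrist")};e={n:imaging.camera(n) for n in d}
for D in(d,e):
  for n,c in D.items():
    P=(wcloud if n=="wrist" else cloud)(c).reshape(-1,3);H=cv2.cvtColor(c["frame"],cv2.COLOR_RGB2HSV).reshape(-1,3)
    a=P[:,:2]@u;s=P[:,:2]@w;z=P[:,2];br=(H[:,0]>17)&(H[:,0]<30)&(H[:,1]>175)&(abs(s-.6077)<.014)&(abs(a+.088)<.02)&(z>.075)&(z<.108)
    print(n,"collar far edge",(np.sort(a[br])[-8:].mean()*1e3).round(2),end=" ")
    iv=(H[:,0]>15)&(H[:,0]<35)&(H[:,1]>30)&(H[:,1]<135)&(H[:,2]>70)&(z>.1015)&(z<.108)&(abs(s-.6077)<.02)&(a<-.085)&(a>-.17)
    print("bridge a",(np.percentile(a[iv],[3,97])*1e3).round(1) if iv.sum()>5 else 0)
E
```

```text
time_s: 11.95
eef_pos: [0.6165, 0.027, 0.1075]
eef_rot: [0.551, -0.551, 0.442, -0.444]
wrist_force: [3.5, -8.9, 1.0]
opening: 0.133
t 11.95 pos [0.6165 0.027  0.1075] F [ 3.51 -8.93  1.02] tq [-1.58 -0.56 -0.01] op_mm 11.3
shift now-frame [ 0.22  0.   -0.06] target-frame [ 0.22  0.   -0.06] turn [-0.0023 -0.0002  0.0025]
scene collar far edge -80.81 bridge a [-157.2 -130.3]
top collar far edge -81.97 bridge a [-156. -129.]
wrist collar far edge -78.21 bridge a [-154.6 -127.9]
scene collar far edge -81.18 bridge a [-122.4  -95.5]
top collar far edge -81.74 bridge a [-115.6  -94. ]
wrist collar far edge -78.13 bridge a [-119.1  -92.5]
```

Contact is firm (8.9 N, no motion) and the collar is unmoved. Release and lift.

```bash
python3 -m jog '[[[0,0,0],[0,0,0],0.4],[[0,0,0],[0,0,0],0.4],[[0,0,0],[0,0,0],2.4],[[0,0,0],[0,0,0],2.4],[[0,0,0],[0,0,0],2.4],[[0,0,0],[0,0,0],2.4],[[0,0,0],[0,0,0],2.4]]'; python3 go.py .6163 .0247 .18 -77.6
```

```text
time_s: 12.68
eef_pos: [0.6137, 0.0296, 0.1057]
eef_rot: [-0.551, 0.551, -0.445, 0.442]
wrist_force: [0.2, -0.8, -0.5]
opening: 0.281
t 12.68 pos [0.6137 0.0296 0.1057] F [ 0.24 -0.77 -0.48] tq [-0.06 -0.05 -0.01] op_mm 24.0
shift now-frame [ 0.51 -7.43  0.13] target-frame [ 0.53 -7.43  0.15] turn [ 0.0029 -0.0001 -0.0031]
```

```bash
python3 -m jog '[[[0.2,-0.4,0.05],[0,0,0],2.4],[[0,-1,0],[0,0,0],2.4],[[0,-1.5,0],[0,0,0],2.4],[[0,-2,0],[0,0,0],2.4],[[0,-3,0],[0,0,0],2.4],[[0,-3,0],[0,0,0],2.4],[[0,-2,-3],[0,0,0],2.4],[[0,0,-4],[0,0,0],2.4],[[0,0,-3],[0,0,0],2.4],[[0,0,0],[0,0,0],2.4],[[0,0,0],[0,0,0],2.4]]'; python3 go.py .6163 .0247 .18 -77.6;python3 look.py l6 >/dev/null; python3 rel.py l6; python3 - <<'E'
import pickle,cv2,numpy as np
from h import *
from wr import wcloud
d=pickle.load(open("l6.pkl","rb"));u=np.array([-.215,.9766]);w=np.array([.9766,.215])
for n,c in d.items():
    P=(wcloud if n=="wrist" else cloud)(c).reshape(-1,3);H=cv2.cvtColor(c["frame"],cv2.COLOR_RGB2HSV).reshape(-1,3)
    a=P[:,:2]@u;s=P[:,:2]@w;z=P[:,2];k=(c["depth"].ravel()>0)&(a<-.07)&(a>-.15)&(abs(s-.6077)<.025)
    for nm,lo,hi in(("top",.125,.145),("bridge",.1015,.108)):
        m=k&(z>lo)&(z<hi)&(H[:,1]<135)
        if m.sum()>5: print(n,nm,m.sum(),"a",(np.percentile(a[m],[2,98])*1e3).round(1),"s",(np.percentile(s[m],[2,98])*1e3).round(1),"zmax",(np.percentile(z[m],97)*1e3).round(1),rect(P[m]))
a=cv2.resize(d["top"]["frame"][170:260,210:390],(600,300),interpolation=cv2.INTER_CUBIC)
b=cv2.resize(d["scene"]["frame"][200:300,280:430],(450,300),interpolation=cv2.INTER_CUBIC)
cv2.imwrite("pics/z6.png",np.vstack([a,cv2.copyMakeBorder(b,0,0,0,150,cv2.BORDER_CONSTANT)])[:,:,::-1])
E
```

```text
time_s: 13.6
eef_pos: [0.514, 0.0057, 0.248]
eef_rot: [0.552, -0.551, 0.444, -0.442]
wrist_force: [0.3, 0.4, 0.5]
opening: 0.281
t 13.6 pos [0.514  0.0057 0.248 ] F [0.29 0.37 0.49] tq [-0.02 -0.06 -0.03] op_mm 24.0
shift now-frame [ 0.37  6.78 10.41] target-frame [ 0.34  6.8  10.4 ] turn [ 0.0013  0.0009 -0.0029]
scene (-0.2, -0.155) rod s,z mm [608.2  89.5] 197
scene (-0.075, -0.03) rod s,z mm [607.6  89.7] 159
scene brass a mm [-91.6 -90.2 -85.6 -81.4 -80.4] 68
top brass a mm None 0
wrist (-0.2, -0.155) rod s,z mm [607.1  90.4] 1029
wrist (-0.075, -0.03) rod s,z mm [607.1  90.4] 1067
wrist brass a mm [-91.1 -90.3 -85.  -79.7 -78.7] 523
scene top 133 a [-114.8 -102.3] s [597.4 620.6] zmax 141.0 (array([617.8,  24.9]), array([24.8, 13.6]), 13.6)
scene bridge 133 a [-122.   -95.8] s [592.8 626. ] zmax 107.3 (array([617.5,  24.4]), array([36.9, 27.4]), 12.0)
wrist top 642 a [-111.5 -100.2] s [594.9 618. ] zmax 141.7 (array([615.2,  26.9]), array([23.6, 11.5]), 12.5)
wrist bridge 969 a [-119.9  -92.1] s [590.4 622.4] zmax 107.6 (array([613.8,  33.7]), array([33.4, 41.9]), 12.3)
```

View pics/z6.png

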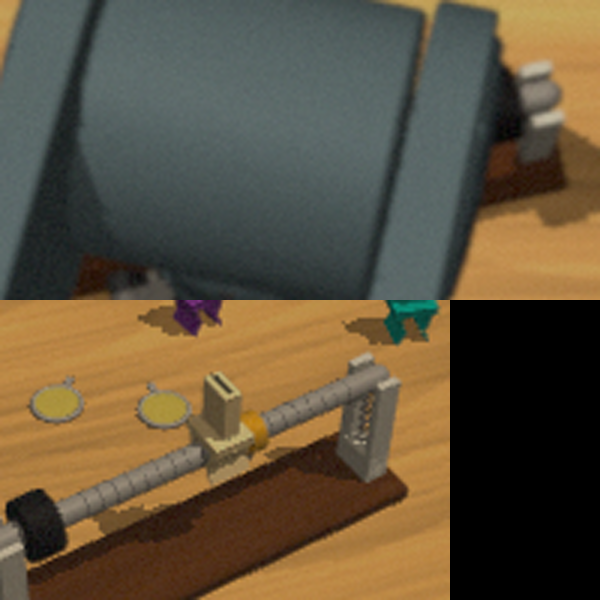

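The clip stands upright on the rod at (222,440), against the collar at (255,430), its top at about 140 mm as it should be when home. The arm is clear, so I'm handing in.

```bash
python3 -c "
from bench import ctrl
print(ctrl.hand_in())"
```

```text
the job is handed in; nothing more can be done
None
```

The ivory clip is snapped home on the rod and resting against the collar, released, and the job is handed in at about 13.6 s. `hand_in` gave no verdict.

- **Pressing on:** I gripped the clip across its 12 mm thickness, lined it up with the rod and pressed it on about 30 mm short of the collar. The force peaked at about 11.5 N, which puts the rod roughly 18 mm down, and then dropped to 7.6 N as the arms snapped past. I let the rod rise before sliding.
- **Sliding:** The slide took about 3 to 5 N of friction. At the collar it rose to about 9 N in total with no more motion, so I relaxed, opened the fingers and lifted clear.
- **Clip position:** The last checks put its top at about 141 mm, where 140 mm is fully home. It is upright and lined up with the rod to within about 1°. The clip centre is within about 1 mm of the rod's axis; the scene and wrist cameras disagreed on which side.
- **Collar:** Its far edge stayed within about 0.5 mm of where it was, against the 3 mm allowed.
- **Less certain:** The gap at the collar was judged from contact force and bridge-edge positions, which put it at about 0 to 1 mm. It was not seen directly. In the final look the arm hid the rod from the top camera, so only the scene and wrist cameras confirm the end state.
- **Bystanders:** I never felt contact with any of them, but I did not re-measure where they are.

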